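# Snap the lid of a medicine kit box shut all round

### The arm

A 6-joint arm with a two-finger parallel gripper is mounted at the origin on the work surface. World frame = base frame: x ahead of the robot, y to its left, z up, the work surface at z = 0. Lengths are in mm, angles in rad, forces in N, time in s.
With the tool pointing down it reaches from about 250 to 725 mm from the base axis. Payload 4 kg.
Tool frame: the origin (TCP) lies between the finger pads; the fingertips stand ahead of it and the grasp point (between the pads) lies 6 mm ahead of it (env.tcp_to_tips is the z of the fingertips in the tool frame, in mm); z points along the fingers, y is the line along which they close (so a half turn about z gives the same grasp; the last joint's range is limited). The gripper opens to 85 mm and grips with 20 to 120 N. Pads are 22 mm wide; open, the fingers measure 114 mm over their backs; the gripper's body (76 mm by 85 mm) begins 54 mm behind the grasp point. The pads swing forward as they close: fully open they stand 13 mm farther back than shut.
Start: joints at [-1.183, 0.241, 0.005, 1.335, 0, 1.571], TCP at [189.074, -462.872, 256.306] pointing down, gripper open.
Joint ranges: [-2.72, 2.72], [-1.05, 1.87], [-1.09, 1.28], [-1.99, 2.15], [-1.42, 1.44], [-3.14, 3.14]. Speed limits (rad/s): [2.79, 2.79, 3.14, 3.14, 3.14, 3.14].

### API

Orientations are given as a unit quaternion [x, y, z, w].
In Python, from rig import env gives the robot as it stands.
- The arm moves only by the tool arm_command, never from a script. Its arguments are lists of equal length, an entry for each row: "turn": the turn, a rotation vector about the tool's x, y, z in degrees, a list of three; "translation": the shift along the tool's x, y, z in cm, a list of three; "jaw": the closure, from -1 (fully open) to 1 (shut), so that 0 is half open. A call has 1 to 8 rows; each row is the pose to reach, as a shift and turn from the pose commanded when the call began, along the tool's axes at that moment; what a row does not reach only later rows make up. A row lasts 1/10 s, in which the tool goes at most 50 mm and 8.59 degrees, less where a joint would pass 70% of its speed; a pose out of reach is approached as far as the arm can. A call with a gripper value outside its range is refused whole. The fingers move at their own pace and stop on an object; "newtons" is the grip in N (left out, the last holds). Time passes only in rows, so rows that repeat a pose let the fingers close. It gives the time, the measured TCP pose, the force, the opening and the grip force at its end, in the units of the state.
- env.get_obs(): the state, without advancing time (a new reading comes with each control period).
- env.snapshot(name): name is "side" or "top" or "wrist"; returns (picture, depth): 420x560x3 uint8, blue, green, red; 420x560 float32, mm along the optical axis (not along the pixel's ray), 0 where there is no reading.
- env.get_calibration(name): a dict with "vertical_fov" (degrees; the focal length in pixels is half the picture's height over the tangent of half this angle, whatever the lens; pixels are square), "cx", "cy" (the principal point, pixels), "k1" (the pictures are not rectified: a ray, as slopes to the right and down, at radius r is drawn at 1 + k1 r^2 times it, then the intrinsics apply), "R" (3x3) and "t" (3): a world point X has camera coordinates R X + t. Camera axes: x right, y down, z forward; pixel columns grow to the right and rows downward; lengths in mm; the calibration is good to about 2 mm. A picture is of the moment at which its call begins: read the wrist's pose just before it. get_calibration takes no time and is no camera call; for the wrist camera it gives the pose at the moment of the call.
- env.finish_job(): hands the job in; it is judged then, once.
Trained networks look in the newest picture that a camera, given by its name, has taken for a name from the list of things; names that differ only in an ending like _2 or _b are one class to them, and where a whole thing is asked for, a point or a joint stands for the part that bears it (a point fixed in the world has none). Each returns a list of dicts, best first, with "p" (0 to 1); they miss things now and then, are a little off and sometimes report something else, mostly with a low value. They report only what shows in the picture. A call takes as long as a camera call. They do not tell look-alikes from the thing itself.
- env.silhouettes(camera, label): "mask" (420x560 bool, what is visible of it) and "bbox" ([left, top, width, height] in pixels, round what is visible of it).
- env.spot_point(camera, label): "position" ([column, row] in pixels: a listed point, or the origin of a listed thing).
The state is a dict: "t": time; "qpos": joint angles; "qd": joint speeds; "joint_efforts": joint torques, N m; "position": TCP position; "tool_rot": TCP orientation; "wrist_force": force on the tool from outside, world axes, zero at the start; "moment": the same for the moment, N m; "opening": finger opening in mm; "grip_force": force on a finger pad.
Only numpy, scipy, OpenCV 4.12 (cv2) and the standard library are available. Lean on these libraries where they do the work, as an engineer would, in place of code of your own. Each camera call takes 0.05 s, during which the arm holds its last target. There are 200 camera calls.

### The job

On the packing line, one kit box has its lid on, but the four locking flaps around the lid rim still stand up: press each flap down with a fingertip until it clicks and lies flush with the lid, so that all four sides are snapped shut. Only press: do not lift the box or push it out of its carrier, do not crush it, and leave the finished box, vials and other things where they stand.

Things in the scene. Friction and masses are not known exactly. Their poses are not given: they have to be found in the camera images.
- kit_box: the box to close: white plastic, 112 mm (its x) by 180 mm (its y), grey lid 120 by 188 mm with a clear window, vial and syringe inside, four flaps of the lid standing up, one along each side. Origin: centre of its underside; lid top at z = 51 mm. About 0.4 kg, loose between the corner lugs of carrier_a (2 mm play). Only the flaps move on it. It cracks if pressed with over 120 N
- flap_front (a joint): locking flap hinged along the -x (long) side of kit_box's lid, 122 mm long, 24 mm from hinge to outer edge, 3 mm thick, with a 13 mm skirt turned down at that edge. Value (rad): 0 shut and flush with the lid, about 0.8 raised as at the start. Pressed down near the edge it resists with up to 14 N (25 N at mid-depth), snaps over at about 0.35 and pulls itself to 0; let go earlier it springs back up
- flap_front_edge (a point): middle of the outer edge of that flap, on its top face (moves with it). Shut, it lies at x, y = -60, 0 mm, z = 51 mm in kit_box's frame. The hinge line is the line x = -36 mm, z = 51 mm in that frame
- flap_back (a joint): locking flap hinged along the +x (long) side of kit_box's lid, 122 mm long, 24 mm from hinge to outer edge, 3 mm thick, with a 13 mm skirt turned down at that edge. Value (rad): 0 shut and flush with the lid, about 0.8 raised as at the start. Pressed down near the edge it resists with up to 14 N (25 N at mid-depth), snaps over at about 0.35 and pulls itself to 0; let go earlier it springs back up
- flap_back_edge (a point): middle of the outer edge of that flap, on its top face (moves with it). Shut, it lies at x, y = 60, 0 mm, z = 51 mm in kit_box's frame. The hinge line is the line x = +36 mm, z = 51 mm in that frame
- flap_left (a joint): locking flap hinged along the +y (short) side of kit_box's lid, 54 mm long, 24 mm from hinge to outer edge, 3 mm thick, with a 13 mm skirt turned down at that edge. Value (rad): 0 shut and flush with the lid, about 0.8 raised as at the start. Pressed down near the edge it resists with up to 14 N (25 N at mid-depth), snaps over at about 0.35 and pulls itself to 0; let go earlier it springs back up
- flap_left_edge (a point): middle of the outer edge of that flap, on its top face (moves with it). Shut, it lies at x, y = 0, 94 mm, z = 51 mm in kit_box's frame. The hinge line is the line y = +70 mm, z = 51 mm in that frame
- flap_right (a joint): locking flap hinged along the -y (short) side of kit_box's lid, 54 mm long, 24 mm from hinge to outer edge, 3 mm thick, with a 13 mm skirt turned down at that edge. Value (rad): 0 shut and flush with the lid, about 0.8 raised as at the start. Pressed down near the edge it resists with up to 14 N (25 N at mid-depth), snaps over at about 0.35 and pulls itself to 0; let go earlier it springs back up
- flap_right_edge (a point): middle of the outer edge of that flap, on its top face (moves with it). Shut, it lies at x, y = 0, -94 mm, z = 51 mm in kit_box's frame. The hinge line is the line y = -70 mm, z = 51 mm in that frame
- carrier_a: dark grey carrier fixed to the surface, 138 by 206 mm, under kit_box. Origin at the centre of its underside, axes as kit_box's; kit_box's underside rests at z = 10 mm; corner lugs reach z = 26 mm. Its place and yaw change
- carrier_b: the same carrier, holding done_box
- done_box: finished box like kit_box, all four flaps already shut, loose in carrier_b; a bystander. Origin at the centre of its underside. It and kit_box may stand either way round on the left and right of the surface
- vial_a: loose amber vial with blue cap, standing upright, diameter 27 mm, 72 mm high, in front of carrier_a; origin at the centre of its underside; a bystander
- vial_b: the same, in front of carrier_b; a bystander
- vial_c: the same, behind the two carriers; a bystander
- syringe: loose capped syringe lying on the surface left of the carriers, 112 mm long along its x, 14 mm high, origin on its axis, 7 mm above the surface; a bystander
- carton: loose white folding carton, 62 by 62 mm, 86 mm high, right of the carriers; origin at the centre of its underside; a bystander
- leaflets: loose banded stack of folded leaflets, 50 by 90 mm, 22 mm high, left of the carriers; origin at the centre of its underside; a bystander
Things that resemble listed ones, but are neither listed nor needed, are in the scene too. What is shaped like the kit_box but brown or green is not meant.

How it is judged:
By the outcome, as a careful person would: the job done as asked, in the order asked, and still so for the second after the job is handed in, with the robot touching nothing.
It also fails if it takes over 38 s, if anything falls off the work surface, if the arm or the gripper's body presses on something with over 40 N, if the wrist force passes 120 N, or if a joint passes its speed limit or range.

## Working session

There is one attempt and no reset: what is moved stays moved. The work goes in short steps, Python scripts to look and compute and a tool call to move; the robot and the scene stay as the last step left them, time stands still between calls to the robot, and variables do not carry over. Pictures are saved under pics/ and viewed, at most 10 in all, crops included, and the job is handed in when it is done.

Besides the shell and the picture viewer there is one more tool, called as a command line: name --argument value ..., lists and objects as JSON in quotes. arm_command: Moves the arm, as the interface text tells. Its arguments: {"type":"object","properties":{"turn":{"type":"array","items":{"type":"array","items":{"type":"number"}}},"translation":{"type":"array","items":{"type":"array","items":{"type":"number"}}},"jaw":{"type":"array","items":{"type":"number"}},"newtons":{"type":"number"}},"required":["turn","translation","jaw"]}

```bash
mkdir -p pics; cat > h.py <<'E'
import numpy as np, cv2
from rig import env
def cal(n):
    c=env.get_calibration(n); f=210/np.tan(np.radians(c["vertical_fov"])/2)
    K=np.array([[f,0,c["cx"]],[0,f,c["cy"]],[0,0,1]]); return K,np.array([c["k1"],0,0,0,0.]),np.array(c["R"]),np.array(c["t"])
def ray(n,px):
    K,d,R,t=cal(n); u=cv2.undistortPoints(np.array(px,float).reshape(-1,1,2),K,d)[:,0]
    return np.c_[u,np.ones(len(u))]@R, -R.T@t
def onz(n,px,z):
    r,o=ray(n,px); return o+r*((z-o[2])/r[:,2])[:,None]
def proj(n,X):
    K,d,R,t=cal(n); return cv2.projectPoints(np.array(X,float).reshape(-1,1,3),cv2.Rodrigues(R)[0],t,K,d)[0][:,0]
E
python3 - <<'E'
from h import *
o=env.get_obs(); print({k:np.round(v,3) for k,v in o.items()}, env.tcp_to_tips)
for n in("top","side"):
    p,d=env.snapshot(n); cv2.imwrite(f"pics/{n}0.png",p); np.save(f"{n}0.npy",d)
    for l in("kit_box","flap_front_edge","flap_back_edge","flap_left_edge","flap_right_edge","carrier_a"):
        print(n,l,[(np.round(s["position"]).tolist(),round(s["p"],2)) for s in env.spot_point(n,l)])
E
```

```text
{'t': np.float64(0.0), 'qpos': array([-1.183,  0.241,  0.004,  1.335,  0.   ,  1.571]), 'qd': array([-0.001,  0.001,  0.001, -0.   ,  0.002, -0.   ]), 'joint_efforts': array([-0.0000e+00, -3.7232e+01,  2.5241e+01,  1.7000e-02,  0.0000e+00,
        0.0000e+00]), 'position': array([ 188.867, -462.331,  255.407]), 'tool_rot': array([ 0.981,  0.193, -0.   , -0.001]), 'wrist_force': array([0.089, 0.275, 0.687]), 'moment': array([ 0.011,  0.025, -0.047]), 'grip_force': np.float64(0.0), 'opening': np.float64(85.355)} 25.0
top kit_box [([337.0, 286.0], 0.95), ([449.0, 239.0], 0.82), ([309.0, 179.0], 0.69)]
top flap_front_edge [([360.0, 295.0], 0.79), ([304.0, 194.0], 0.67), ([468.0, 221.0], 0.6)]
top flap_back_edge [([316.0, 167.0], 0.78), ([324.0, 286.0], 0.59), ([447.0, 246.0], 0.58)]
top flap_left_edge [([338.0, 316.0], 0.73), ([310.0, 179.0], 0.69), ([282.0, 173.0], 0.66), ([473.0, 257.0], 0.64), ([193.0, 182.0], 0.61)]
top flap_right_edge [([437.0, 213.0], 0.69), ([336.0, 186.0], 0.59), ([346.0, 259.0], 0.44)]
top carrier_a []
side kit_box [([293.0, 197.0], 0.57)]
side flap_front_edge [([412.0, 156.0], 0.69), ([417.0, 217.0], 0.45), ([302.0, 194.0], 0.42)]
side flap_back_edge [([286.0, 173.0], 0.57), ([415.0, 168.0], 0.56)]
side flap_left_edge [([271.0, 192.0], 0.55), ([434.0, 158.0], 0.51)]
side flap_right_edge [([317.0, 174.0], 0.47)]
side carrier_a [([197.0, 255.0], 0.96), ([292.0, 202.0], 0.91), ([196.0, 254.0], 0.73)]
```

View pics/top0.png

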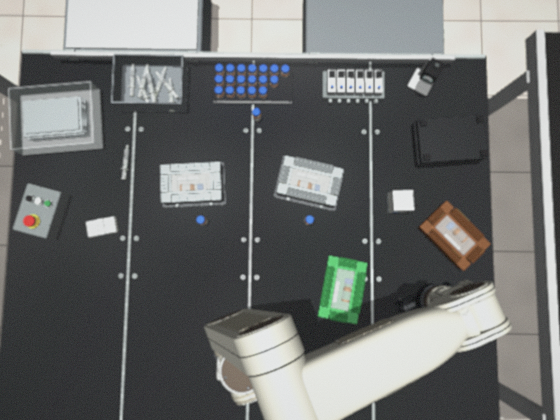

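View pics/side0.png

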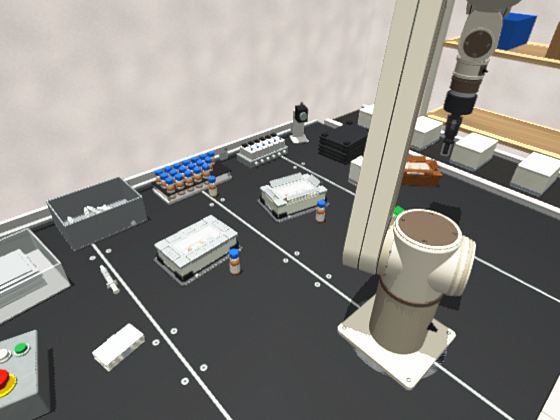

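```bash
python3 - <<'E'
from h import *
a=cv2.imread("pics/top0.png")[145:220,145:355]; b=cv2.imread("pics/side0.png")[165:275,150:340]
a=cv2.resize(a,(780,279),interpolation=2); b=cv2.resize(b,(560,320),interpolation=2)
c=np.zeros((600,780,3),np.uint8); c[:279]=a; c[279:599,:560]=b; cv2.imwrite("pics/crop.png",c)
d=np.load("top0.npy"); K,_,R,t=cal("top"); print(t,R,K[0,0])
for box in((155,155,230,212),(270,150,350,212)):
    x0,y0,x1,y1=box; v,u=np.mgrid[y0:y1,x0:x1]; px=np.c_[u.ravel(),v.ravel()]
    r,o=ray("top",px); X=o+r*d[v,u].ravel()[:,None]
    z=X[:,2]; s=(z>40)&(z<95); print("z pct",np.percentile(z[s],[5,50,75,90,97]))
    m=cv2.minAreaRect(X[s][:,:2].astype(np.float32)); print(m)
    print(np.round(X[z>70][:,:3])[::15].tolist())
    lid=(z>54)&(z<80); 
E
```

```text
[ -79.4933475   455.32191819 1538.54005765] [[ 0.01318485 -0.99991013 -0.0024282 ]
 [-0.99405154 -0.01284496 -0.10815054]
 [ 0.10810963  0.0038397  -0.99413156]] 488.3878870764606
z pct [53.64104536 59.4327654  61.76076812 63.84186144 65.63963063]
((515.5791625976562, 188.24853515625), (121.88433074951172, 189.1736297607422), 3.6606228351593018)
[[287.0, -80.0, 1579.0], [287.0, -80.0, 1579.0]]
z pct [54.77083792 62.07861578 68.99712317 74.19091335 77.61702033]
((524.749267578125, -186.91592407226562), (191.06617736816406, 123.78776550292969), 77.67931365966797)
[[287.0, -80.0, 1579.0], [593.0, -161.0, 73.0], [585.0, -146.0, 76.0], [583.0, -159.0, 71.0], [580.0, -140.0, 73.0], [579.0, -199.0, 78.0], [576.0, -193.0, 77.0], [573.0, -193.0, 78.0], [574.0, -243.0, 75.0], [571.0, -239.0, 76.0], [567.0, -227.0, 76.0], [565.0, -205.0, 72.0], [559.0, -102.0, 78.0], [556.0, -105.0, 76.0], [553.0, -243.0, 71.0], [538.0, -93.0, 74.0], [529.0, -106.0, 71.0], [522.0, -90.0, 71.0], [519.0, -106.0, 72.0], [514.0, -277.0, 76.0], [502.0, -268.0, 71.0], [491.0, -122.0, 72.0], [488.0, -258.0, 81.0], [287.0, -80.0, 1579.0], [481.0, -140.0, 80.0], [479.0, -122.0, 71.0], [479.0, -175.0, 74.0], [476.0, -159.0, 72.0], [473.0, -162.0, 73.0], [473.0, -212.0, 75.0], [470.0, -200.0, 73.0], [467.0, -203.0, 74.0], [464.0, -212.0, 72.0], [461.0, -221.0, 75.0], [287.0, -80.0, 1579.0]]
```

View pics/crop.png

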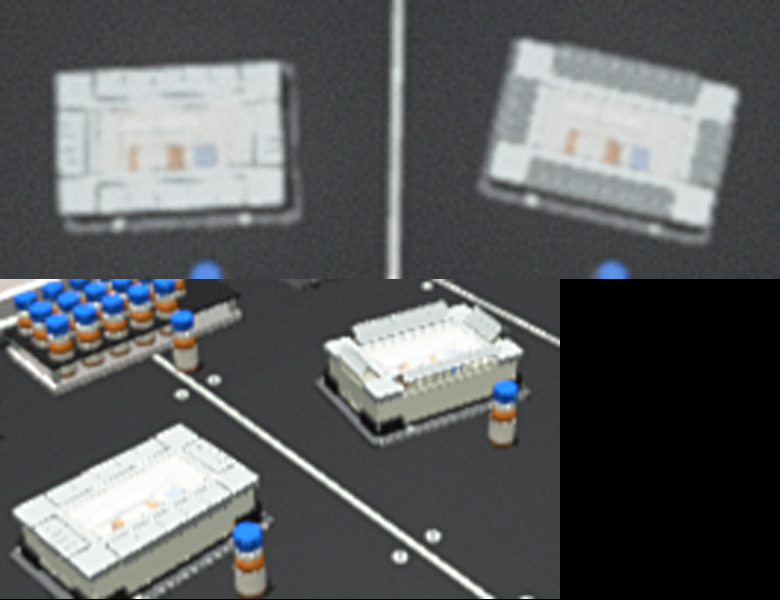

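The right white box at top (309,181) is kit_box: its four grey flaps stand up. The left one (192,183) is closed (done_box), brown (455,237) and green (344,290) are look-alikes. The box centre is at about (525,-187), with its long axis at 77.7° and its lid at z≈61. I'm moving over it now.

arm_command --turn '[[0, 0, -8], [0, 0, -16], [0, 0, -24], [0, 0, -32], [0, 0, -40], [0, 0, -48], [0, 0, -55.4], [0, 0, -55.4]]' --translation '[[4.6, -1.9, 0], [9.2, -3.8, 0], [13.8, -5.7, 0], [18.4, -7.6, 0], [23, -9.5, 0], [27.6, -11.4, 0], [32.2, -13.3, 0], [36.8, -15.2, 0]]' --jaw '[1, 1, 1, 1, 1, 1, 1, 1]'

```text
t: 1.5
position: [473.5, -181.4, 256.6]
tool_rot: [0.779, 0.628, 0.0, 0.0]
wrist_force: [1.7, -0.2, 0.3]
opening: -0.1
grip_force: 0.0
```

```bash
python3 - <<'E'
from h import *
o=env.get_obs(); print(np.round(o["position"],1),np.round(o["qpos"],2),o["wrist_force"])
p,d=env.snapshot("wrist"); np.save("w0.npy",d)
K,_,R,t=cal("wrist")
v,u=np.mgrid[0:420,0:560]; r,oo=ray("wrist",np.c_[u.ravel(),v.ravel()]); X=oo+r*d.ravel()[:,None]
s=(X[:,2]>50)&(X[:,2]<90)&(np.linalg.norm(X[:,:2]-[525,-187],axis=1)<150)
for lo,hi in((58,64),(50,90)):
    q=s&(X[:,2]>lo)&(X[:,2]<hi); print(q.sum(),cv2.minAreaRect(X[q][:,:2].astype(np.float32)))
c,a=np.array([525,-187.]),np.radians(-12.3); ex=np.array([np.cos(a),np.sin(a)]); ey=np.array([-ex[1],ex[0]])
L=np.c_[(X[:,:2]-c)@ex,(X[:,:2]-c)@ey,X[:,2]]
for nm,q in(("lid",(abs(L[:,0])<30)&(abs(L[:,1])<60)),("corner",(abs(L[:,0])>44)&(abs(L[:,1])>68))):
    print(nm,np.percentile(L[q&s][:,2],[5,25,50,75,95]) if (q&s).any() else 0)
f=s&(L[:,2]>72)
for nm,q in(("front",(L[:,0]<-36)&(abs(L[:,1])<58)),("back",(L[:,0]>36)&(abs(L[:,1])<58)),("left",(L[:,1]>70)&(abs(L[:,0])<25)),("right",(L[:,1]<-70)&(abs(L[:,0])<25))):
    P=L[q&f]; print(nm,len(P),np.round(np.percentile(P,[3,50,97],axis=0),1).tolist() if len(P) else '')
for sx in(-1,1):
  for sy in(-1,1):
    w=np.r_[c+sx*60*ex+sy*94*ey,61]; x=tuple(np.round(proj("wrist",w)[0]).astype(int).tolist()); cv2.circle(p,x,3,(0,0,255),1)
cv2.imwrite("pics/w0.png",p)
E
```

```text
[ 473.5 -181.4  256.6] [-0.37  0.25  0.02  1.34 -0.    1.42] [ 1.67578859 -0.24758668  0.27150159]
13296 ((496.8036193847656, -171.49371337890625), (187.79151916503906, 192.34237670898438), 77.93785095214844)
22317 ((497.5234375, -170.99618530273438), (190.5968780517578, 195.45989990234375), 77.58381652832031)
lid [59.18508673 59.95415246 60.48045435 61.01501672 61.7902981 ]
corner [60.07292891 61.00602728 61.57678046 62.18728883 64.02959582]
front 1454 [[-115.4, -47.0, 72.1], [-48.3, 5.8, 74.8], [-41.9, 55.2, 78.2]]
back 1440 [[51.5, -47.4, 72.2], [56.6, 9.0, 75.3], [64.4, 54.7, 78.7]]
left 845 [[-20.8, 88.7, 72.2], [1.1, 95.2, 75.5], [23.4, 102.3, 79.1]]
right 371 [[-12.8, -82.6, 72.2], [5.4, -75.7, 75.0], [23.8, -71.4, 77.8]]
```

View pics/w0.png

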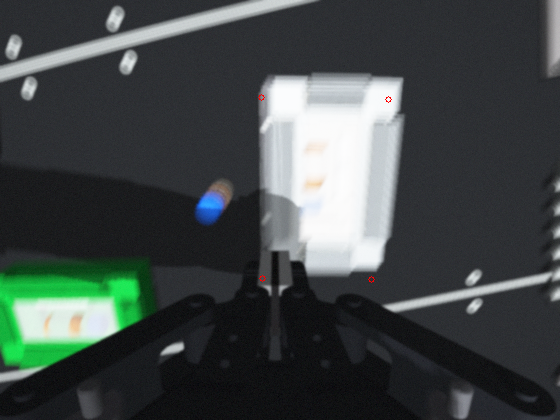

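```bash
cat > m.py <<'E'
from h import *
def meas(n,c=(528,-182),yaw=-12.3):
    o=env.get_obs(); p,d=env.snapshot(n); print(n,np.round(o["position"],1),np.abs(o["qd"]).max())
    v,u=np.mgrid[0:420,0:560]; r,oo=ray(n,np.c_[u.ravel(),v.ravel()]); X=oo+r*d.ravel()[:,None]
    c=np.array(c,float);a=np.radians(yaw); ex=np.array([np.cos(a),np.sin(a)]); ey=np.array([-ex[1],ex[0]])
    L=np.c_[(X[:,:2]-c)@ex,(X[:,:2]-c)@ey,X[:,2]]
    s=(abs(L[:,0])<72)&(abs(L[:,1])<108)&(L[:,2]<90)
    f=s&(L[:,2]>68)
    for nm,q in(("front",(L[:,0]<-30)&(abs(L[:,1])<55)),("back",(L[:,0]>30)&(abs(L[:,1])<55)),("left",(L[:,1]>60)&(abs(L[:,0])<22)),("right",(L[:,1]<-60)&(abs(L[:,0])<22))):
        P=L[q&f]; k=0 if nm in("front","back") else 1
        print(nm,len(P),np.round(np.percentile(P,[3,50,97],axis=0)[:,[k,2]],1).tolist() if len(P) else '')
    q=s&(L[:,2]>55)
    print(cv2.minAreaRect(X[q][:,:2].astype(np.float32)))
    return p,X,L
E
python3 - <<'E'
from m import *
meas("wrist"); meas("top")
# check: gripper visible in top? tip region of wrist
for l in("kit_box","flap_front_edge","flap_back_edge","flap_left_edge","flap_right_edge"):
    for n in("wrist","top"):
        print(n,l,[(np.round(onz(n,[s["position"]],10 if l=="kit_box" else 78)[0]).tolist(),round(s["p"],2)) for s in env.spot_point(n,l)])
E
```

```text
wrist [ 478.6 -176.1  256.3] 0.15272397025509285
front 2053 [[-64.7, 68.5], [-55.8, 73.6], [-47.1, 78.1]]
back 2074 [[39.6, 68.5], [46.6, 73.3], [57.3, 77.8]]
left 1049 [[69.0, 68.4], [78.1, 73.4], [87.3, 78.0]]
right 626 [[-102.5, 68.3], [-90.8, 73.2], [-84.6, 78.2]]
((523.4454345703125, -189.06430053710938), (191.4579315185547, 123.66766357421875), 77.4919204711914)
top [ 476.  -178.8  256.1] 0.08477057438585185
front 7 [[-62.4, 70.0], [-53.4, 76.8], [-47.3, 81.6]]
back 32 [[35.1, 68.1], [48.8, 73.0], [58.5, 80.5]]
left 74 [[70.5, 68.2], [81.4, 72.9], [89.4, 79.9]]
right 0 
((527.171142578125, -185.02752685546875), (187.05650329589844, 122.22216796875), 79.54861450195312)
wrist kit_box [([586.0, -226.0, 10.0], 0.74), ([189.0, -289.0, 10.0], 0.66), ([521.0, -196.0, 10.0], 0.65)]
top kit_box [([195.0, -291.0, 10.0], 0.72), ([527.0, -188.0, 10.0], 0.67), ([351.0, -643.0, 10.0], 0.58)]
wrist flap_front_edge [([468.0, -182.0, 78.0], 0.86), ([176.0, -348.0, 78.0], 0.65)]
top flap_front_edge [([182.0, -337.0, 78.0], 0.76), ([398.0, -674.0, 78.0], 0.75)]
wrist flap_back_edge [([568.0, -207.0, 78.0], 0.68), ([200.0, -240.0, 78.0], 0.61)]
top flap_back_edge [([194.0, -239.0, 78.0], 0.73), ([324.0, -606.0, 78.0], 0.52)]
wrist flap_left_edge [([539.0, -107.0, 78.0], 0.78)]
top flap_left_edge [([541.0, -95.0, 78.0], 0.55), ([104.0, -275.0, 78.0], 0.52), ([289.0, -682.0, 78.0], 0.5)]
wrist flap_right_edge [([273.0, -304.0, 78.0], 0.8), ([500.0, -278.0, 78.0], 0.62)]
top flap_right_edge [([270.0, -295.0, 78.0], 0.7), ([427.0, -576.0, 78.0], 0.51)]
```

arm_command --turn '[[0, 0, 0], [0, 0, 0], [0, 0, 0], [0, 0, 0], [0, 0, 0], [0, 0, 0]]' --translation '[[0.6, 0, 3], [0.6, 0, 7], [0.6, 0, 11], [0.6, 0, 13.5], [0.6, 0, 14], [0.6, 0, 14]]' --jaw '[1, 1, 1, 1, 1, 1]'

```text
t: 2.75
position: [473.1, -177.2, 116.0]
tool_rot: [0.779, 0.627, -0.0, -0.001]
wrist_force: [0.3, 0.6, 1.2]
opening: 0.2
grip_force: 0.0
```

```bash
python3 - <<'E'
from h import *
for i in range(3):
    o=env.get_obs(); print(o["t"],np.round(o["position"],1),np.round(o["wrist_force"],1)); p,d=env.snapshot("side")
cv2.imwrite("pics/s1.png",cv2.resize(p[120:260,230:430],None,fx=4,fy=4,interpolation=2)[:600,:800])
E
```

```text
2.75 [ 473.1 -177.2  116. ] [0.3 0.6 1.2]
2.8 [ 474.1 -177.6  117.2] [ 0.2 -0.5  0.1]
2.85 [ 474.7 -177.8  117.9] [ 0.1 -0.9  0.5]
```

View pics/s1.png

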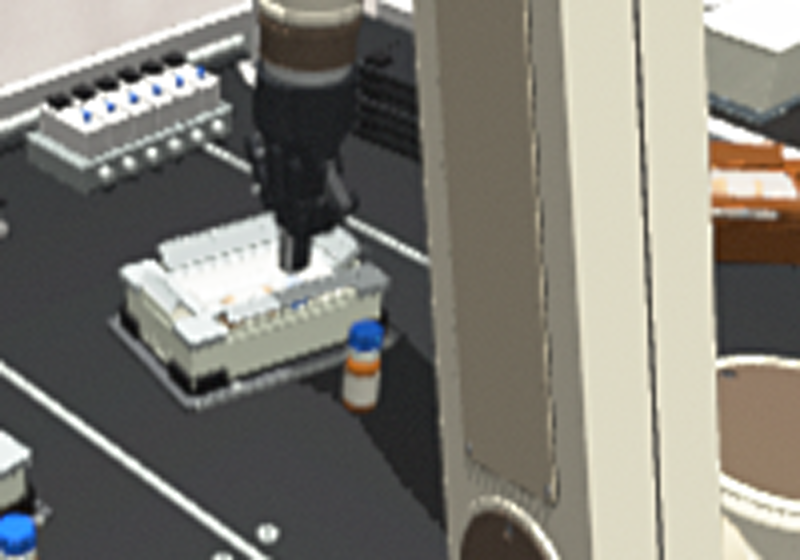

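arm_command --turn '[[0, 0, 0], [0, 0, 0], [0, 0, 0], [0, 0, 0], [0, 0, 0], [0, 0, 0]]' --translation '[[0, -0.2, 0.9], [0, -0.2, 1.5], [0, -0.2, 2.1], [0, -0.2, 2.6], [0, -0.2, 2.9], [0, -0.2, 2.9]]' --jaw '[1, 1, 1, 1, 1, 1]'

```text
t: 3.5
position: [471.5, -176.6, 86.8]
tool_rot: [0.779, 0.627, -0.0, -0.0]
wrist_force: [-0.2, 0.3, 0.5]
opening: 0.1
grip_force: 0.0
```

arm_command --turn '[[0, 0, 0], [0, 0, 0], [0, 0, 0], [0, 0, 0], [0, 0, 0], [0, 0, 0], [0, 0, 0], [0, 0, 0]]' --translation '[[0, 0, -2], [0, 0, -3.5], [0, 3.5, -4], [0, 7, -4], [0, 9.8, -4], [0, 10.4, -4], [0, 10.4, -4], [0, 10.4, -3.5]]' --jaw '[1, 1, 1, 1, 1, 1, 1, 1]'

```text
t: 4.3
position: [572.5, -198.8, 122.3]
tool_rot: [0.779, 0.627, -0.0, -0.0]
wrist_force: [0.1, 0.3, 0.2]
opening: 0.3
grip_force: 0.0
```

```bash
python3 - <<'E'
from m import *
p,X,L=meas("wrist",(524,-187.5),-12.4); cv2.imwrite("pics/w1.png",p)
E
```

```text
wrist [ 572.5 -198.8  122.3] 0.1237634684165675
front 0 
back 3229 [[45.4, 68.4], [53.8, 72.8], [62.2, 77.1]]
left 3320 [[80.1, 68.4], [88.0, 73.0], [96.9, 77.3]]
right 36 [[-78.1, 68.1], [-76.2, 68.4], [-73.9, 70.2]]
((526.2109985351562, -185.12803649902344), (189.8950653076172, 122.54035949707031), 77.42047882080078)
```

View pics/w1.png

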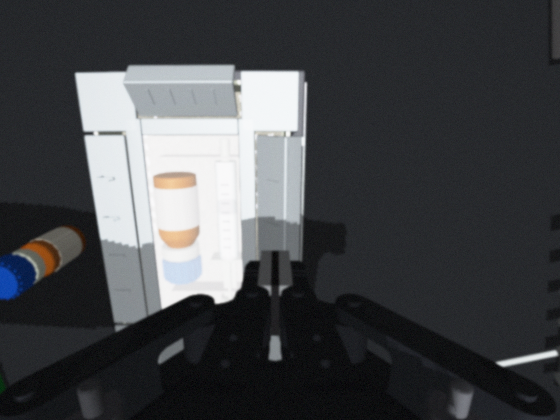

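Front flap (left strip at (110,220)) lies flush; back (280,190) and left (185,90) still stand up. Now pressing the back flap.

arm_command --turn '[[0, 0, 0], [0, 0, 0], [0, 0, 0], [0, 0, 0], [0, 0, 0], [0, 0, 0]]' --translation '[[0, 0.3, 1.2], [0, 0.3, 2], [0, 0.3, 2.7], [0, 0.3, 3.2], [0, 0.3, 3.5], [0, 0.3, 3.5]]' --jaw '[1, 1, 1, 1, 1, 1]'

```text
t: 4.95
position: [575.2, -199.4, 86.3]
tool_rot: [0.779, 0.627, -0.001, -0.001]
wrist_force: [-0.1, -0.4, -0.2]
opening: -0.2
grip_force: 0.0
```

arm_command --turn '[[0, 0, 0], [0, 0, 0], [0, 0, 0], [0, 0, 0], [0, 0, 0], [0, 0, 0], [0, 0, 0], [0, 0, 0]]' --translation '[[0, 0, -2], [0, 0, -4], [2, -1.5, -4.5], [5, -3.5, -4.5], [7.2, -5, -4.5], [7.8, -5.5, -4.5], [7.8, -5.5, -4.5], [7.8, -5.5, -4]]' --jaw '[1, 1, 1, 1, 1, 1, 1, 1]'

```text
t: 5.75
position: [539.9, -112.4, 127.7]
tool_rot: [0.779, 0.627, 0.0, 0.001]
wrist_force: [0.5, -0.0, 0.9]
opening: 0.2
grip_force: 0.0
```

```bash
python3 - <<'E'
from m import *
p,X,L=meas("wrist",(525,-186),-12.4); cv2.imwrite("pics/w2.png",p)
d=np.array(env.get_obs()["position"][:2])-[525,-186]; a=np.radians(-12.4); print(d@[np.cos(a),np.sin(a)],d@[-np.sin(a),np.cos(a)])
E
```

```text
wrist [ 539.9 -112.4  127.7] 0.13074983645443553
front 0 
back 0 
left 2183 [[78.9, 68.4], [89.3, 72.8], [95.5, 76.9]]
right 0 
((534.688720703125, -147.62255859375), (113.23912811279297, 120.6827392578125), 77.76859283447266)
-1.8151471063007356 74.86110165633086
```

View pics/w2.png

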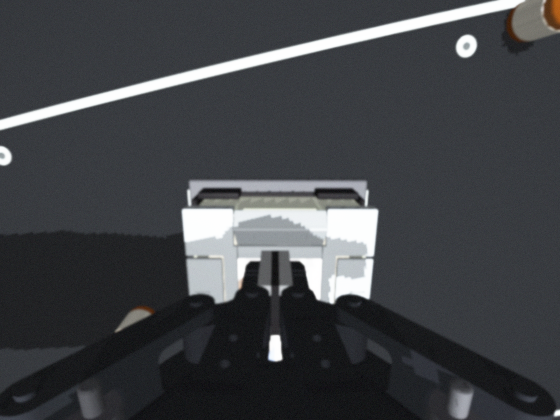

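Back flap (right strip at (355,280)) is flush too; the left flap (280,225) still stands, and the tip needs about 13 mm more outward.

arm_command --turn '[[0, 0, 0], [0, 0, 0], [0, 0, 0], [0, 0, 0], [0, 0, 0], [0, 0, 0], [0, 0, 0]]' --translation '[[1.3, 0.2, 0.5], [1.3, 0.2, 1.5], [1.3, 0.2, 2.3], [1.3, 0.2, 3], [1.3, 0.2, 3.6], [1.3, 0.2, 4], [1.3, 0.2, 4]]' --jaw '[1, 1, 1, 1, 1, 1, 1]'

```text
t: 6.5
position: [543.5, -99.6, 86.4]
tool_rot: [0.779, 0.627, -0.001, -0.0]
wrist_force: [0.4, -0.5, -0.9]
opening: -0.1
grip_force: 0.0
```

arm_command --turn '[[0, 0, 0], [0, 0, 0], [0, 0, 0], [0, 0, 0], [0, 0, 0], [0, 0, 0], [0, 0, 0], [0, 0, 0]]' --translation '[[0, 0, -2], [0, 0, -4], [-3, 0, -4.5], [-7, 0, -4.5], [-11, 0, -4.5], [-14.5, 0, -4.5], [-16.5, 0, -4.5], [-17, 0, -4]]' --jaw '[1, 1, 1, 1, 1, 1, 1, 1]'

```text
t: 7.3
position: [506.7, -268.3, 127.2]
tool_rot: [0.781, 0.625, -0.0, 0.001]
wrist_force: [0.1, -0.2, 0.6]
opening: -0.2
grip_force: 0.0
```

```bash
python3 - <<'E'
from m import *
for i in range(3): p,X,L=meas("wrist",(525,-186),-12.4)
cv2.imwrite("pics/w3.png",p)
d=np.array(env.get_obs()["position"][:2])-[525,-186]; a=np.radians(-12.4); print(d@[np.cos(a),np.sin(a)],d@[-np.sin(a),np.cos(a)])
E
```

```text
wrist [ 506.7 -268.3  127.2] 0.10737682548756271
front 0 
back 0 
left 0 
right 1742 [[-92.2, 68.3], [-81.6, 72.5], [-76.3, 76.6]]
((520.62158203125, -208.34359741210938), (142.55934143066406, 120.82035064697266), 77.37454223632812)
wrist [ 506.2 -267.3  125.9] 0.04311534975157385
front 0 
back 0 
left 0 
right 1840 [[-90.0, 68.3], [-80.0, 73.4], [-74.6, 78.2]]
((521.564208984375, -207.57144165039062), (143.09597778320312, 120.89005279541016), 77.53971862792969)
wrist [ 506.3 -265.9  125.9] 0.034261226959968756
front 0 
back 0 
left 0 
right 1740 [[-90.1, 68.4], [-80.1, 73.2], [-74.9, 78.4]]
((521.8613891601562, -207.72039794921875), (145.1237335205078, 120.74156951904297), 77.54741668701172)
-0.9302578750882867 -81.07328139211809
```

View pics/w3.png

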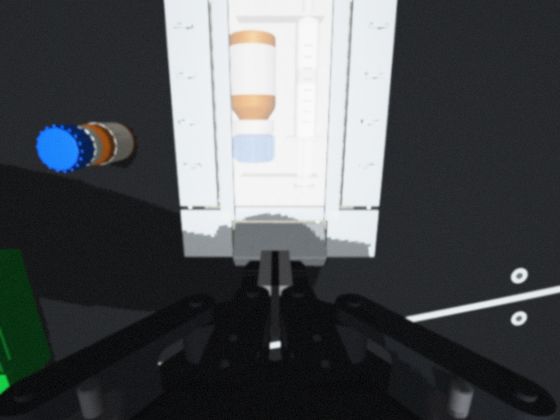

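Front (195,110) and back (362,110) strips are flush; the right flap at (280,243) stands under the tip.

arm_command --turn '[[0, 0, 0], [0, 0, 0], [0, 0, 0], [0, 0, 0], [0, 0, 0], [0, 0, 0], [0, 0, 0]]' --translation '[[-0.3, 0, 0.7], [-0.3, 0, 1.5], [-0.3, 0, 2.3], [-0.3, 0, 3], [-0.3, 0, 3.6], [-0.3, 0, 4], [-0.3, 0, 4]]' --jaw '[1, 1, 1, 1, 1, 1, 1]'

```text
t: 8.15
position: [506.5, -267.7, 86.4]
tool_rot: [0.779, 0.627, -0.0, -0.001]
wrist_force: [-0.1, -0.2, 0.2]
opening: -0.1
grip_force: 0.0
```

arm_command --turn '[[0, 0, 0], [0, 0, 0], [0, 0, 0], [0, 0, 0], [0, 0, 0], [0, 0, 0], [0, 0, 0], [0, 0, 0]]' --translation '[[0, 0, -2], [0, 0, -5], [0, 0, -9], [-2, 0, -13], [-4, 0, -17], [-4, 0, -20], [-4, 0, -22], [-4, 0, -22]]' --jaw '[1, 1, 1, 1, 1, 1, 1, 1]'

```text
t: 8.95
position: [499.5, -307.9, 310.5]
tool_rot: [0.779, 0.627, 0.001, 0.003]
wrist_force: [0.1, -0.1, -0.9]
opening: 0.3
grip_force: 0.0
```

```bash
python3 - <<'E'
from m import *
for i in range(3): p,X,L=meas("wrist",(525,-186),-12.4)
q,_=env.snapshot("side")
c=np.vstack([cv2.resize(p,(560,420))[:300], cv2.resize(q[150:230,240:380],(560,300),interpolation=2)])
cv2.imwrite("pics/w4.png",c)
E
```

```text
wrist [ 499.5 -307.9  310.5] 0.08688856110993873
front 0 
back 0 
left 0 
right 0 
((522.1452026367188, -198.3493194580078), (160.36322021484375, 120.86678314208984), 77.51097106933594)
wrist [ 498.9 -307.4  308.1] 0.06377459931481409
front 0 
back 0 
left 0 
right 0 
((522.1765747070312, -198.5239715576172), (161.08580017089844, 120.7171859741211), 77.37606811523438)
wrist [ 498.3 -307.   306.5] 0.037324955649563105
front 0 
back 0 
left 0 
right 0 
((522.5994873046875, -199.10475158691406), (161.01754760742188, 120.73365020751953), 77.42864227294922)
```

View pics/w4.png

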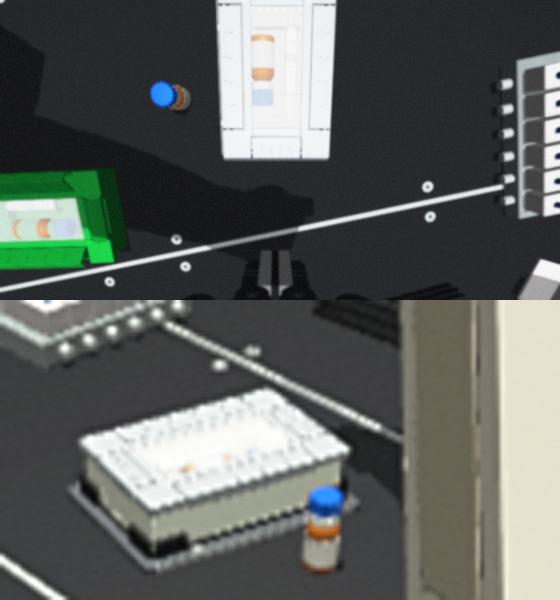

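The side view (lower half, box about (215,450)) shows all four sides flush with nothing disturbed; the wrist view agrees.

```bash
python3 -c "
from rig import env; print(env.finish_job())"
```

```text
the job is handed in; nothing more can be done
None
```

I pressed all four kit_box flaps shut; the last camera views show them flush, the box still in its carrier and its vial still standing. I handed the job in after about 9 s of robot time.

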